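Lock the cranked bracelet stake in its bench holder

TASK

The cranked bracelet stake has swung round loose in its bench holder. Turn it back until the flat ground along its shank faces squarely up at the setscrew, which is when the horn stands straight above the shank; then fit the bigger of the two T-handle hex keys into the setscrew and turn it clockwise until the screw is firmly tight on the flat. Leave that key standing in the screw, let go, and leave the small key, the bangle, the bead tin and the wire spool where they are.

Things in the scene. Friction and masses are not known exactly. Their poses are not given: they have to be found in the camera images.
- holder: grey cast bench holder, fixed: base plate 100 x 140 x 12 mm, block 56 x 51 mm with a level bore along its own x axis 90 mm above the bench, and on top a round boss (outside 51 mm, hole 37 mm) whose rim is 151 mm above the bench. Origin: centre of its underside, straight below the boss; x points along the bore away from the horn, z up
- stake: steel bracelet stake, crank-shaped, 0.5 kg: 36 mm round shank in the bore with a 16 mm wide flat, 2 mm deep, along it; crank arm; horn parallel to the shank. The flat is on the horn's side. Origin on the shank's axis under the setscrew; x as the holder's x, z from the shank towards the horn, square to the flat
- horn_grip (a point): point on the horn's centre line, 125 mm in front (holder's -x) of the setscrew's axis and 60 mm off the shank's axis; the place to pinch it. The horn is round, tapers from 30 to 25 mm (27 mm here) and reaches from 61 to 166 mm in front of the setscrew's axis; the crank arm lies 40 to 62 mm in front
- stake_turn (a joint): angle of the stake about the holder's x axis (rad): 0 when the horn stands straight up and the flat faces the setscrew; positive when the horn leans to the holder's -y side. It stays where it is left (0.2 N m of friction; 2 to 6 N at the horn moves it)
- setscrew: dark steel setscrew upright in the boss, 31 mm across, hexagon socket in its top. Origin: centre of its top face, 8 to 10 mm below the boss's rim at the start. This frame rises and sinks with the screw but does not turn with it: which way the hexagon lies is not given
- screw_top (a point): centre of the setscrew's top face. Right-hand thread, 8 mm a turn: clockwise from above lowers it. It starts 0.1 to 1.5 mm clear of the shank's round and meets the flat after 1.7 to 2.7 rad; it turns freely at 0.08 N m, then the torque climbs over the next radian: 0.3 N m is firmly tight, past 0.4 the key may jump. On the round it would stop 2 mm higher
- socket_floor (a point): centre of the floor of the setscrew's hexagon socket, 24 mm below its top face. The socket is 19.8 mm across flats with a 3.5 mm deep chamfer, 26 mm wide, at its mouth
- big_key_grip (a point): centre of the black handle of the bigger T-handle key, about 0.45 kg: handle 90 mm long (this point's x axis), 20 mm thick (its y axis), 30 mm high, on a straight steel hexagon bar 19 mm across flats, with corners on the x axis; the tip is 115 mm below. It stands upright, 40 mm deep in a round hole of the block (either hole)
- big_key_tip (a point): centre of the lower end of the bigger key's bar (4 mm chamfer); it is on the socket floor when fully in. If the hexagons do not match, the key stops with its tip 6 to 9 mm below the screw's top face; press lightly and turn, and when they match (5 degrees of play either way) it drops the rest of the 24 mm
- key_block: wooden block 170 x 66 x 50 mm fixed to the bench, with two upright holes 110 mm apart along its x axis; origin at the centre of its underside
- small_key_grip (a point): centre of the handle of the smaller T-handle key (66 x 15 x 24 mm, bar 16 mm across flats, too small for the screw), standing in the other hole; to be left there
- small_key_tip (a point): lower end of the smaller key's bar
- bangle: brass bangle lying on the bench, 68 mm across, 10 mm high; origin at the centre of its underside
- bead_tin: round bead tin with a window lid, 79 mm across, 21 mm high; origin at the centre of its underside
- wire_spool: wire spool standing on its flange, 51 mm across, 47 mm high; origin at the centre of its underside
Mind the look-alikes: they are no part of the job. Leave any red look-alike of the part that bears big_key_grip alone.

How it is judged (in metres and radians):
On the way, in this order (a step that is already met when the one before it is completed fails the run):
1. the stake is turned so that its flat faces the setscrew (horn up, within 20 degrees) (value of joint stake_turn between -0.35 and 0.35 rad), for 0.2 s.
2. the setscrew is tight on the flat (contact force between setscrew and stake above 40 N and z of screw_top in the frame of holder below 0.1397 m), for 0.2 s.
At the end, for the whole second after the job is handed in: the horn stands straight above the shank within 0.12 rad; the setscrew is down on the flat (its top 139.7 mm or less above the bench) and presses on it with over 40 N; the bigger key stands in the socket, its tip within 5 mm of the socket floor; all at rest (all of step 2 and value of joint stake_turn between -0.12 and 0.12 rad and distance between big_key_tip and socket_floor below 0.005 m and linear speed of stake below 0.02 m/s); the robot touches nothing.
It fails at once if the small key is taken out of its hole (distance of small_key_tip from where it was at the start of the episode above 0.025 m).
It fails at once if the bangle is pushed away (distance of bangle from where it was at the start of the episode above 0.03 m).
It fails at once if the bead tin is pushed away (distance of bead_tin from where it was at the start of the episode above 0.03 m).
It fails at once if the wire spool is pushed away or knocked over (distance of wire_spool from where it was at the start of the episode above 0.03 m).
It also fails if it takes over 72 s, if anything falls off the work surface, if the arm or the gripper's body presses on something with over 40 N, if the wrist force passes 120 N, or if a joint passes its speed limit or range.

ROBOT

A 6-joint arm with a two-finger parallel gripper is mounted at the origin on the work surface; the furniture and walls round the work are solid. World frame = base frame: x ahead of the robot, y to its left, z up, the work surface at z = 0. Lengths are in m, angles in degrees, forces in N, time in s.
With the tool pointing down it reaches from about 0.325 to 0.85 m from the base axis. Payload 15.5 kg.
Tool frame: the origin (TCP) lies midway between the tips of the shut fingers; the grasp point (between the pads) lies 19 mm behind it; y points along the fingers, x is the direction in which the jaws open and shut, and the axes are right-handed (so a half turn about y gives the same grasp; the last joint's range is limited). The gripper opens to 91 mm and grips with 3 to 60 N. Pads are 32 mm wide; open, the fingers measure 118 mm over their backs; the gripper's body (76 mm by 178 mm) begins 60 mm behind the grasp point.
Start: joints at [-5.472, 28.281, 77.091, -0, 74.628, -5.472], TCP at [0.625, 0, 0.214] pointing down, gripper open.
Joint ranges: [-166.48, 166.48], [-47.26, 123.95], [12.59, 153.08], [-70.14, 250.14], [6.76, 159.57], [-176.63, 176.63]. Speed limits (degrees/s): [108.29, 108.29, 147.25, 172.46, 172.46, 172.46].

INTERFACE

Orientations are given as a 3x3 rotation matrix whose columns are the frame's x, y, z axes.
In Python, from bench import ctrl gives the robot as it stands. The module is installed in compiled form; this text tells all that it offers. Calls block until the motion is done:
- ctrl.goto(position, orientation): joint-space move of the TCP to a pose.
- ctrl.move_l(position, vel=0.15, ori=None, contact_N=None): straight line of the TCP; ori=None keeps the orientation; vel is the mean speed in m/s. With contact_N (N) it stops when the force on the tool has changed by that much, and returns True; else False.
- ctrl.movej(angles): joint-space move.
- ctrl.command_gripper(opening): opening from 0.0 (shut) to 1.0 (fully open); the grip force is fixed at half the most; returns when the fingers have stopped.
- ctrl.sleep(seconds).
- ctrl.ik(position, orientation): joint angles nearest the present ones, or None.
- ctrl.read_camera(name): name is "scene" or "side" or "wrist"; returns the picture (384x512x3 uint8, blue, green, red); there is no depth.
- ctrl.camera_params(name): a dict with "fx", "fy", "cx", "cy" (pixels), "pose" (4x4, takes a point from camera to world coordinates); the wrist camera has in their place "T_tool_cam" (4x4, takes a point from camera to tool coordinates, whose origin is the TCP and whose axes are the tool frame's). Camera axes: x right, y up, looking along -z (the intrinsics and any distortion apply to the point x, -y, -z); pixel columns grow to the right and rows downward; lengths in m; the calibration is good to about 2 mm. A picture is of the moment at which its call begins: read the wrist's pose just before it. camera_params takes no time and is no camera call.
A pose or a line that the arm cannot do raises ctrl.MotionError and nothing moves.
- ctrl.sign_off(): hands the job in, once; it reports no verdict.
Readings, each from a call of its own:
- ctrl.current_t(): time.
- ctrl.current_q(): joint angles.
- ctrl.current_dq(): joint speeds.
- ctrl.current_effort(): joint torques, N m.
- ctrl.current_tool_pos(): TCP position.
- ctrl.current_eef_rot(): TCP orientation.
- ctrl.current_contact_force(): force on the tool from outside, world axes, zero at the start.
- ctrl.current_wrist_torque(): the same for the moment, N m.
- ctrl.current_grip_width(): opening from 0.0 (shut) to 1.0 (fully open).
Only numpy, scipy, OpenCV 4.12 (cv2) and the standard library are available. Lean on these libraries where they do the work, as an engineer would, in place of code of your own. Each camera call takes 0.05 s, during which the arm holds its last target. There are 200 camera calls.

## Working session

There is one attempt and no reset: what is moved stays moved. The work goes in short steps, each a Python script; the robot and the scene stay as the last script left them, time stands still between calls to the robot, and variables do not carry over. Pictures are saved under pics/ and viewed, about 8 in all and at most 12, crops included, and the job is handed in when it is done.

```bash
mkdir -p pics; python3 - <<'E'
from bench import ctrl
import cv2, numpy as np
np.set_printoptions(precision=4,suppress=True)
ims=[]
for n in ("scene","side"):
    im=ctrl.read_camera(n); cv2.imwrite(f"pics/{n}0.png",im)
    p=ctrl.camera_params(n); print(n,p)
im=ctrl.read_camera("wrist"); cv2.imwrite("pics/wrist0.png",im); print(ctrl.camera_params("wrist"))
a=cv2.imread("pics/scene0.png")
cv2.imwrite("pics/s0.png",cv2.resize(a,(800,600),interpolation=cv2.INTER_CUBIC))
b=cv2.imread("pics/side0.png")
cv2.imwrite("pics/d0.png",cv2.resize(b,(800,600),interpolation=cv2.INTER_CUBIC))
print(ctrl.current_t(),ctrl.current_eef_rot())
E
```

```text
scene {'fx': 441.13542245801966, 'fy': 441.13542245801966, 'cx': 262.72033144334455, 'cy': 194.04329169528054, 'pose': array([[ 0.6687,  0.4571, -0.5864, -0.2233],
       [-0.7434,  0.4253, -0.5162, -0.6635],
       [ 0.0135,  0.7811,  0.6242,  0.8803],
       [ 0.    ,  0.    ,  0.    ,  1.    ]])}
side {'fx': 432.74949704422966, 'fy': 432.74949704422966, 'cx': 260.72073704965055, 'cy': 192.4213598746643, 'pose': array([[-0.5005, -0.5993,  0.6247,  1.0861],
       [ 0.8657, -0.3499,  0.3579,  0.3199],
       [ 0.0041,  0.72  ,  0.694 ,  0.7609],
       [ 0.    ,  0.    ,  0.    ,  1.    ]])}
{'fx': 317.7917618605625, 'fy': 317.7917618605625, 'cx': 253.79239342604117, 'cy': 188.8039380996878, 'T_tool_cam': array([[ 1.    , -0.0003,  0.0001,  0.    ],
       [ 0.0002,  0.2655, -0.9641, -0.1709],
       [ 0.0003,  0.9641,  0.2655,  0.0733],
       [ 0.    ,  0.    ,  0.    ,  1.    ]])}
0.15 [[ 1.     -0.0008  0.    ]
 [-0.      0.0001  1.    ]
 [-0.0008 -1.      0.0001]]
```

View pics/s0.png

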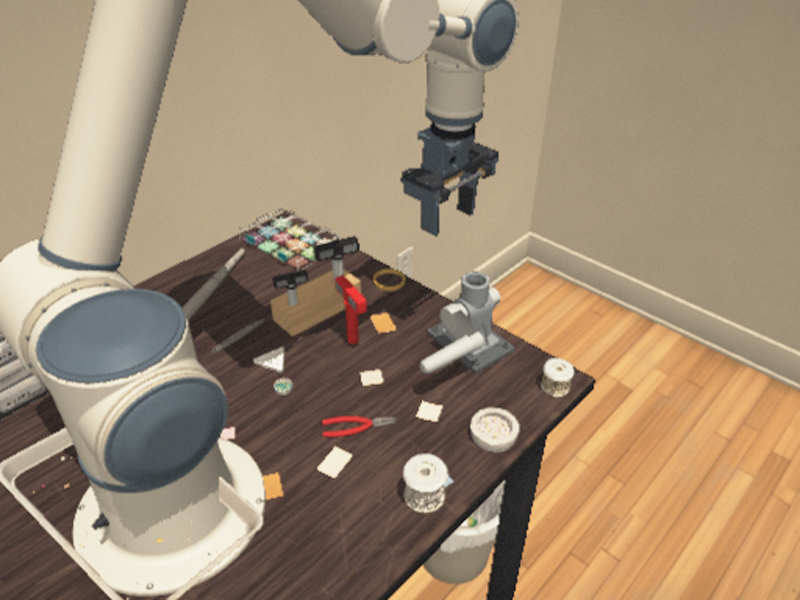

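View pics/d0.png

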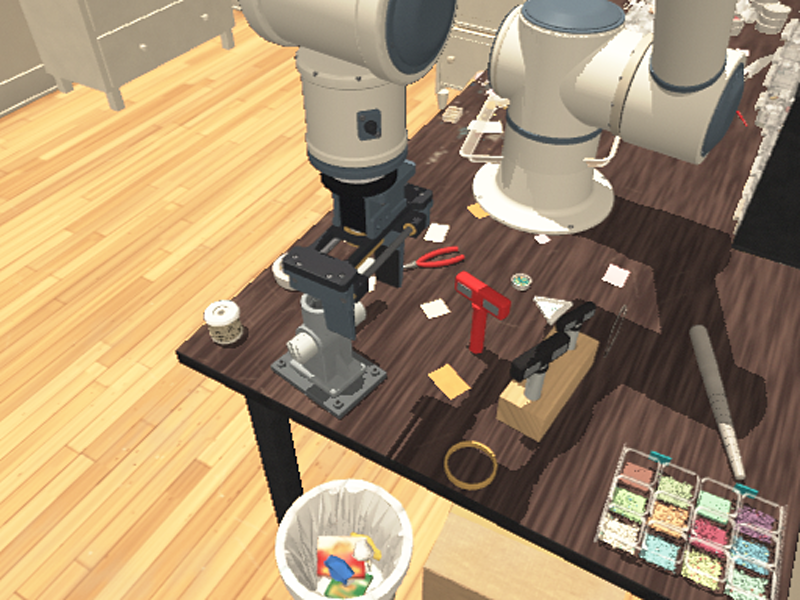

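```bash
cat > h.py <<'E'
from bench import ctrl
import cv2, numpy as np
np.set_printoptions(precision=4,suppress=True)
def cam(n):
    p=ctrl.camera_params(n)
    if n=="wrist":
        T=np.eye(4);T[:3,:3]=ctrl.current_eef_rot();T[:3,3]=ctrl.current_tool_pos();p["pose"]=T@p["T_tool_cam"]
    return p
def ray(p,u,v):
    d=p["pose"][:3,:3]@np.array([(u-p["cx"])/p["fx"],-(v-p["cy"])/p["fy"],-1]);return p["pose"][:3,3],d/np.linalg.norm(d)
def onz(p,u,v,z):
    o,d=ray(p,u,v);return o+d*(z-o[2])/d[2]
def tri(p,a,q,b):
    o,d=ray(p,*a);r,e=ray(q,*b)
    s=np.linalg.lstsq(np.c_[d,-e],r-o,rcond=None)[0]
    x,y=o+s[0]*d,r+s[1]*e;return (x+y)/2,np.linalg.norm(x-y)
def proj(p,X):
    c=np.linalg.inv(p["pose"])@np.r_[X,1];return p["cx"]+p["fx"]*c[0]/-c[2],p["cy"]-p["fy"]*c[1]/-c[2]
def down(yaw):  # tool x axis at yaw (deg) in the world xy, tool y down
    a=np.radians(yaw);x=np.array([np.cos(a),np.sin(a),0]);y=np.array([0,0,-1.]);return np.c_[x,y,np.cross(x,y)]
E
python3 - <<'E'
from h import *
S,D=cam("scene"),cam("side"); k=.64
f=lambda p,u,v,z:onz(p,u*k,v*k,z)
print("boss",f(S,475,281,.151),f(D,317,300,.151))
print("bigkey",f(S,337,249,.14),"lowkey",f(S,291,281,.12),"side",f(D,541,350,.14),f(D,578,318,.12))
print("block top ends",f(S,316,298,.05))
print("horn tip",[f(S,430,366,z) for z in (.03,.06,.09)],"root",f(S,468,347,.07))
print("red",f(S,350,290,.12),f(S,352,342,0),f(D,482,290,.12))
print("bangle",f(S,389,281,0),f(D,470,466,0),"tin",f(S,495,430,.02),"spools",f(S,557,390,0),f(S,424,505,0),f(D,225,340,0))
print("plate corners",[f(S,*c,.012) for c in ((470,368),(513,348),(430,330))],[f(D,*c,.012) for c in ((333,408),(386,372),(273,370))])
E
```

```text
boss [ 0.5864 -0.1019  0.151 ] [ 0.5952 -0.0967  0.151 ]
bigkey [0.4997 0.1617 0.14  ] lowkey [0.3901 0.1694 0.12  ] side [0.52   0.1856 0.14  ] [0.4234 0.2024 0.12  ]
block top ends [0.4437 0.1684 0.05  ]
horn tip [array([ 0.4664, -0.1051,  0.03  ]), array([ 0.442 , -0.1248,  0.06  ]), array([ 0.4177, -0.1445,  0.09  ])] root [ 0.5153 -0.149   0.07  ]
red [0.4449 0.0709 0.12  ] [0.4395 0.0669 0.    ] [0.4384 0.0682 0.12  ]
bangle [0.6288 0.1487 0.    ] [0.6272 0.1518 0.    ] tin [ 0.4327 -0.2741  0.02  ] spools [ 0.5974 -0.2909  0.    ] [ 0.2575 -0.2741  0.    ] [ 0.6165 -0.2697  0.    ]
plate corners [array([ 0.5262, -0.1498,  0.012 ]), array([ 0.6233, -0.1758,  0.012 ]), array([ 0.5566, -0.0282,  0.012 ])] [array([ 0.6467, -0.0483,  0.012 ]), array([ 0.5555, -0.0189,  0.012 ]), array([ 0.6342, -0.1615,  0.012 ])]
```

```bash
python3 - <<'E'
from h import *
import pickle
P={}
for n,pos in (("keys",[.45,.17,.30]),("hold",[.52,-.09,.30])):
    ctrl.goto(pos,down(0)); ctrl.sleep(.2)
    P[n]=cam("wrist"); im=ctrl.read_camera("wrist"); cv2.imwrite(f"pics/{n}.png",im)
    cv2.imwrite(f"pics/{n}_v.png",cv2.resize(im,(768,576),interpolation=cv2.INTER_CUBIC))
pickle.dump(P,open("P.pkl","wb")); print(ctrl.current_t(),ctrl.current_q())
E
```

```text
2.7083 [-16.2011  15.9046  83.2909   0.0049  80.7997 -16.2873]
```

View pics/keys_v.png

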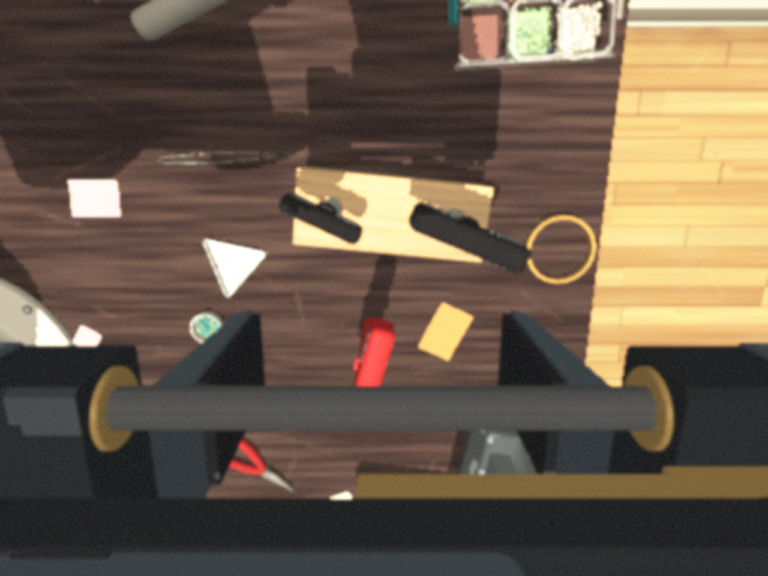

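View pics/hold_v.png

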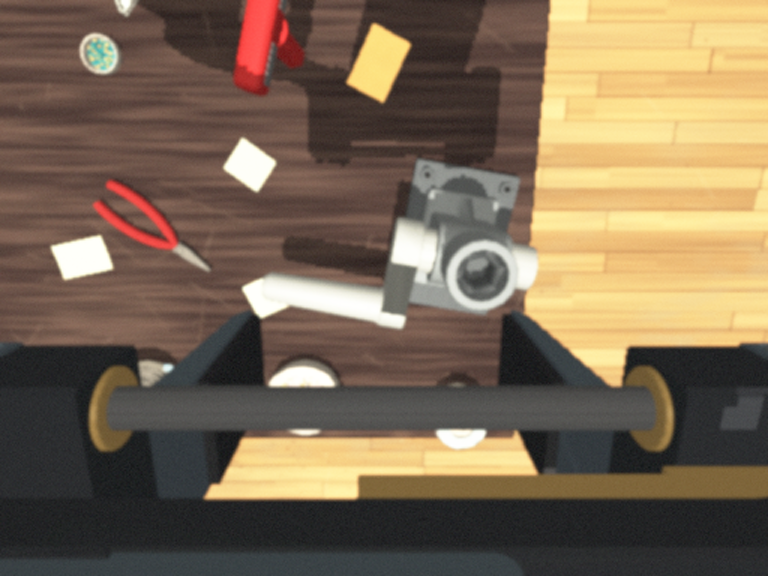

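```bash
python3 - <<'E'
from h import *
import pickle
P=pickle.load(open("P.pkl","rb")); K,H=P["keys"],P["hold"]; S=cam("scene");D=cam("side")
g=lambda p,u,v,z:onz(p,u/1.5,v/1.5,z)
print("boss",g(H,481,273,.151)); 
b,e=tri(S,(475*.64,281*.64),H,(481/1.5,273/1.5)); print("boss tri",b,e)
for n,(a,c) in dict(tip=((430,366),(268,290)),root=((470,350),(392,305))).items(): print(n,tri(S,(a[0]*.64,a[1]*.64),H,(c[0]/1.5,c[1]/1.5)),[g(H,*c,z) for z in (.06,.09,.12)])
print("plate",[g(H,*c,.012) for c in ((416,160),(520,177),(487,312))])
for z in (.13,.14,.15,.16): print("big",z,g(K,412,212,z),g(K,527,262,z),np.linalg.norm(g(K,412,212,z)-g(K,527,262,z)),"small",g(K,283,203,z),g(K,358,235,z),np.linalg.norm(g(K,283,203,z)-g(K,358,235,z)))
print("big tri",tri(S,(337*.64,249*.64),K,(470/1.5,237/1.5)),tri(D,(541*.64,350*.64),K,(470/1.5,237/1.5)))
print("small tri",tri(S,(291*.64,281*.64),K,(320/1.5,218/1.5)))
print("block",[g(K,*c,.05) for c in ((298,168),(494,185),(293,245),(490,264))])
im=cv2.imread("pics/keys.png")[100:270,170:410]; im2=cv2.imread("pics/hold.png")[90:230,150:380]
im=cv2.resize(im,None,fx=3,fy=3,interpolation=cv2.INTER_CUBIC);cv2.imwrite("pics/kc.png",im)
im2=cv2.resize(im2,None,fx=3.4,fy=3.4,interpolation=cv2.INTER_CUBIC);cv2.imwrite("pics/hc.png",im2)
E
```

```text
boss [ 0.5895 -0.0962  0.151 ]
boss tri [ 0.5911 -0.0979  0.1462] 0.001382844922571909
tip (array([ 0.4256, -0.1332,  0.0769]), np.float64(0.007631477202596601)) [array([ 0.4189, -0.1352,  0.06  ]), array([ 0.4263, -0.1265,  0.09  ]), array([ 0.4337, -0.1177,  0.12  ])]
root (array([ 0.5282, -0.1485,  0.0548]), np.float64(0.0063660614634635185)) [array([ 0.5304, -0.1491,  0.06  ]), array([ 0.5296, -0.1394,  0.09  ]), array([ 0.5289, -0.1296,  0.12  ])]
plate [array([ 0.5528, -0.0227,  0.012 ]), array([ 0.651, -0.038,  0.012]), array([ 0.6281, -0.172 ,  0.012 ])]
big 0.13 [0.4728 0.2014 0.13  ] [0.5575 0.1649 0.13  ] 0.09221083686462155 small [0.3814 0.2078 0.13  ] [0.4342 0.1849 0.13  ] 0.05752653199916541
big 0.14 [0.4722 0.2026 0.14  ] [0.5544 0.1672 0.14  ] 0.08950078589560474 small [0.3835 0.2088 0.14  ] [0.4347 0.1866 0.14  ] 0.05583584314859794
big 0.15 [0.4715 0.2038 0.15  ] [0.5512 0.1695 0.15  ] 0.0867907349265881 small [0.3855 0.2099 0.15  ] [0.4352 0.1883 0.15  ] 0.054145154298030525
big 0.16 [0.4709 0.205  0.16  ] [0.5481 0.1718 0.16  ] 0.08408068395757147 small [0.3875 0.2109 0.16  ] [0.4357 0.19   0.16  ] 0.052454465447463065
big tri (array([0.5168, 0.1818, 0.1221]), np.float64(0.0008488230987493575)) (array([0.5142, 0.1841, 0.1337]), np.float64(0.0001961770374068084))
small tri (array([0.4048, 0.1922, 0.1002]), np.float64(0.0034256223455546254))
block [array([0.3796, 0.2294, 0.05  ]), array([0.5485, 0.2149, 0.05  ]), array([0.3719, 0.1623, 0.05  ]), array([0.5492, 0.1448, 0.05  ])]
```

View pics/kc.png

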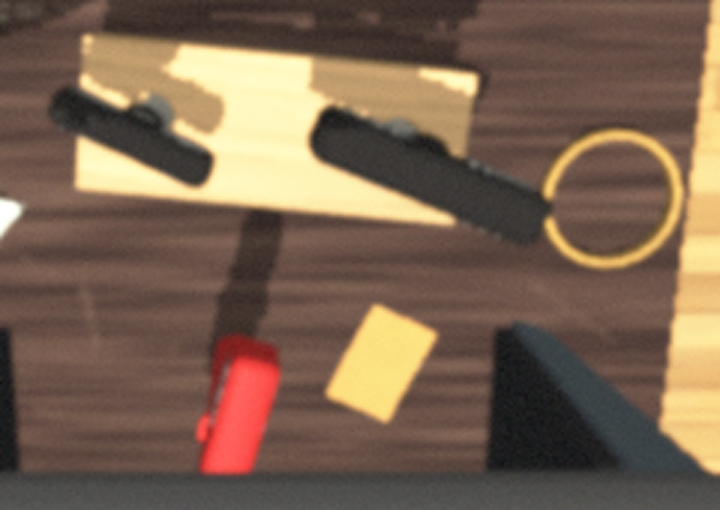

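View pics/hc.png

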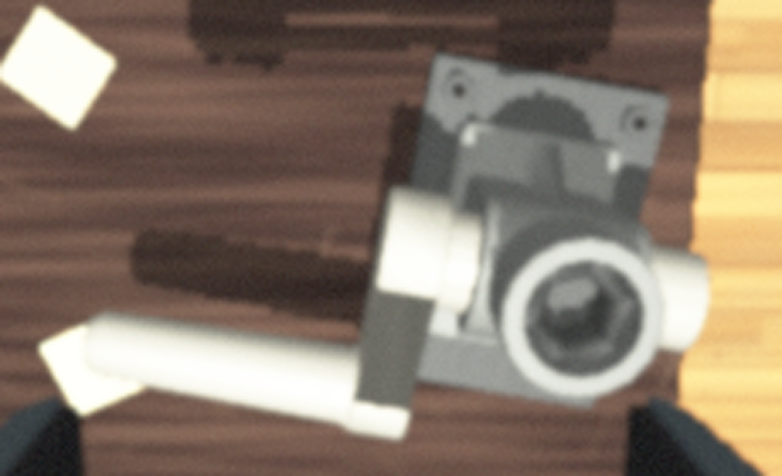

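```bash
cat >> h.py <<'E'
C=np.array([.590,-.097,0]); YAW=np.radians(-9.3)
hx=np.array([np.cos(YAW),np.sin(YAW),0]); hy=np.array([-np.sin(YAW),np.cos(YAW),0]); ez=np.array([0,0,1.])
A=C+[0,0,.09]
e=lambda t:np.cos(t)*ez-np.sin(t)*hy
def tilt(t,s=1):
    y=-e(t); x=s*(np.cos(t)*hy+np.sin(t)*ez); return np.c_[x,y,np.cross(x,y)]
E
python3 - <<'E'
from h import *
import pickle
from scipy.optimize import brentq
P=pickle.load(open("P.pkl","rb"));H=P["hold"];S=cam("scene")
def th(p,u,v):
    o,d=ray(p,u,v); out=[]
    for s in np.linspace(.2,1.6,1401):
        X=o+d*s-A; r=np.hypot(X@hy,X[2]); out.append((r,s))
    a=np.array(out); i=np.where(np.diff(np.sign(a[:,0]-.06)))[0]
    for j in i:
        X=o+d*a[j,1]-A; print("   theta",np.degrees(np.arctan2(-X@hy,X[2])),"along",X@hx)
    if len(i)==0: j=a[:,0].argmin();X=o+d*a[j,1]-A;print("   miss rmin",a[j,0],np.degrees(np.arctan2(-X@hy,X[2])),X@hx)
for c in ((177.9,190.6),(250,201.2),(214,196)): print("W");th(H,*c)
for c in ((430,366),(450,357),(470,347)): print("S");th(S,c[0]*.64,c[1]*.64)
for s in (1,-1):
  for r in (.041,.14):
    L=[]
    for t in range(-60,86,15):
        q=ctrl.ik(A-.125*hx+r*e(np.radians(t)),tilt(np.radians(t),s)); L.append((t,None if q is None else np.round(q).astype(int).tolist()))
    print(s,r,L)
E
```

```text
W
   theta 37.81581964688131 along -0.14859722705735193
   theta 106.39317010720836 along -0.16144174094771133
W
   theta 36.55354918437357 along -0.06918274233170131
   theta 107.83796110195499 along -0.06654636198715011
W
   theta 37.02557932500753 along -0.10893752269973608
   theta 106.77236848046063 along -0.11418360082628591
S
   theta 116.44141065150725 along -0.14378690178937834
   theta 138.34191148376075 along -0.1312977834800367
S
   miss rmin 0.06222514572673056 127.7058390104536 -0.09361670255412315
S
   miss rmin 0.06409257181131847 127.5590970292441 -0.04734228069401181
1 0.041 [(-60, [21, 47, 95, -49, 83, -32]), (-45, [15, 38, 99, -43, 72, -41]), (-30, [7, 30, 101, -33, 62, -55]), (-15, [-4, 25, 103, -18, 55, -74]), (0, [-17, 23, 104, 0, 53, -97]), (15, [-29, 25, 103, 17, 58, -119]), (30, [-39, 30, 101, 28, 67, -135]), (45, [-46, 38, 99, 36, 77, -145]), (60, [-51, 47, 95, 40, 88, -153]), (75, [-54, 57, 91, 44, 98, -158])]
1 0.14 [(-60, [27, 45, 86, -44, 93, -37]), (-45, [21, 34, 90, -38, 84, -46]), (-30, [12, 24, 94, -29, 76, -58]), (-15, [-1, 17, 96, -16, 70, -76]), 
[... 203 characters left out ...]
3])]
-1 0.041 [(-60, [21, 47, 95, -49, 83, 148]), (-45, [15, 38, 99, -43, 72, 139]), (-30, [7, 30, 101, -33, 62, 125]), (-15, [-4, 25, 103, -18, 55, 106]), (0, [-17, 23, 104, 0, 53, 83]), (15, [-29, 25, 103, 17, 58, 61]), (30, [-39, 30, 101, 28, 67, 45]), (45, [-46, 38, 99, 36, 77, 35]), (60, [-51, 47, 95, 40, 88, 27]), (75, [-54, 57, 91, 44, 98, 22])]
-1 0.14 [(-60, [27, 45, 86, -44, 93, 143]), (-45, [21, 34, 90, -38, 84, 134]), (-30, [12, 24, 94, -29, 76, 122]), (-15, [-1, 17, 96, -16, 70, 104]), (0, [-17, 15, 96, 0, 69, 83]), (15, [-31, 18, 96, 15, 73, 63]), (30, [-43, 24, 94, 25, 81, 48]), (45, [-52, 34, 90, 32, 90, 38]), (60, [-57, 45, 86, 36, 99, 31]), (75, [-60, 57, 81, 40, 108, 27])]
```

```bash
python3 - <<'E'
from h import *
r=np.radians; th0=108; G=lambda th,t,out=0: A-.125*hx+.06*e(r(th))+(out-.019)*e(r(t))
t0=53
ctrl.command_gripper(.75)
ctrl.goto(G(th0,t0,.2),tilt(r(t0))); 
ctrl.move_l(G(th0,t0,.09),.15)
print(ctrl.move_l(G(th0,t0),.08,contact_N=8),ctrl.current_tool_pos(),G(th0,t0),ctrl.current_t())
ctrl.command_gripper(0); ctrl.sleep(.2)
print("w",ctrl.current_grip_width()*91,ctrl.current_contact_force(),ctrl.current_wrist_torque(),ctrl.current_t())
cv2.imwrite("pics/grip1.png",cv2.resize(ctrl.read_camera("scene")[150:300,200:400],None,fx=3,fy=3)) 
E
```

```text
False [ 0.46   -0.1186  0.0601] [ 0.4599 -0.1181  0.06  ] 7.4417
w 26.16046232104384 [1.7778 6.1574 2.3192] [ 0.476  -0.1656 -0.1335] 8.3667
```

```bash
python3 - <<'E'
from h import *
r=np.radians; th0=108; G=lambda th,t,out=0: A-.125*hx+.06*e(r(th))+(out-.019)*e(r(t))
for th in np.linspace(th0,0,10)[1:]:
    ctrl.move_l(G(th,th-55),.04,ori=tilt(r(th-55)))
    print(round(th),ctrl.current_contact_force(),round(ctrl.current_grip_width()*91,1))
ctrl.sleep(.2);print(ctrl.current_contact_force(),ctrl.current_t())
ctrl.command_gripper(.75)
ctrl.move_l(G(0,-55,.12),.15)
ctrl.goto(A-.125*hx+.25*ez,tilt(0)); ctrl.sleep(.1)
import pickle; p=cam("wrist"); im=ctrl.read_camera("wrist"); pickle.dump(p,open("P2.pkl","wb"))
cv2.imwrite("pics/w2.png",im)
s=ctrl.read_camera("scene"); cv2.imwrite("pics/s2.png",s)
a=cv2.resize(im,(512,384)); b=cv2.resize(s[130:260,200:360],None,fx=2,fy=2,interpolation=cv2.INTER_CUBIC)
c=np.zeros((384,800,3),np.uint8); c[:,:480]=im[:,16:496]; c[:260,480:800]=b; cv2.imwrite("pics/v2.png",c)
print(ctrl.current_t())
E
```

```text
96 [-2.0651  4.4083 -0.9699] 26.2
84 [-1.6492  2.8035 -1.8014] 26.2
72 [-3.6839  0.4211 -2.4269] 26.2
60 [-2.9623 -5.3346  0.0748] 26.1
48 [-4.9854 -8.7992  7.26  ] 26.6
36 [-3.2689 -9.3374 15.1846] 26.3
24 [-2.0572 -9.7906 21.0884] 26.2
12 [-0.0459 -7.1449 27.5552] 26.3
0 [ 2.383  -4.3213 33.0159] 26.0
[ 2.1765 -1.6606 29.6059] 12.4
15.4
```

View pics/v2.png

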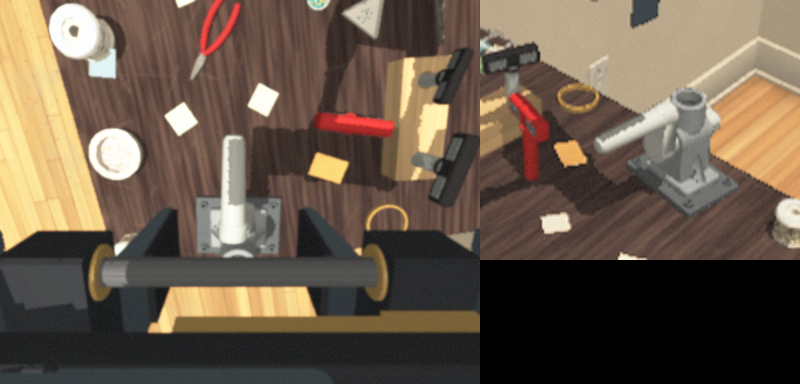

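```bash
python3 - <<'E'
from h import *
import pickle
p=pickle.load(open("P2.pkl","rb"))
for u,v in ((248,145),(249,185),(249.5,225)):
    X=onz(p,u,v,.163)-A; print("horn top, along",X@hx,"offset",X@hy)
ctrl.command_gripper(.6)
T=A-.125*hx; 
print(ctrl.move_l(T+[0,0,.041],.15,contact_N=8),ctrl.current_tool_pos())
ctrl.command_gripper(0);ctrl.sleep(.2);print("w",ctrl.current_grip_width()*91,"F",ctrl.current_contact_force())
ctrl.command_gripper(.6)
ctrl.move_l(T+[0,0,.16],.2); 
cv2.imwrite("pics/s3.png",ctrl.read_camera("scene"))
print(ctrl.current_t())
K=np.array([.5155,.1835,0]); R=down(66.7)
ctrl.goto(K+[0,0,.23],R); ctrl.sleep(.1)
p=cam("wrist"); im=ctrl.read_camera("wrist"); pickle.dump(p,open("P4.pkl","wb")); cv2.imwrite("pics/w4.png",im)
print(ctrl.current_t(),ctrl.current_q(),"pred handle centre px",proj(p,K+[0,0,.14]),proj(p,K+[0,0,.05]))
E
```

```text
horn top, along -0.15485589540868092 offset -0.0073009732265791796
horn top, along -0.10985577796689389 offset -0.006329160984247317
horn top, along -0.06169154606511719 offset -0.005872085019393896
False [ 0.467  -0.0769  0.1315]
w 26.37210004674887 F [-0.7776 -3.7539  4.783 ]
19.525
20.7083 [ 13.2148  21.0608  86.92    -0.0098  72.0179 -53.4041] pred handle centre px (np.float64(256.82697767033187), np.float64(190.84374840834727)) (np.float64(256.18125091306035), np.float64(169.17980006256093))
```

View pics/w4.png

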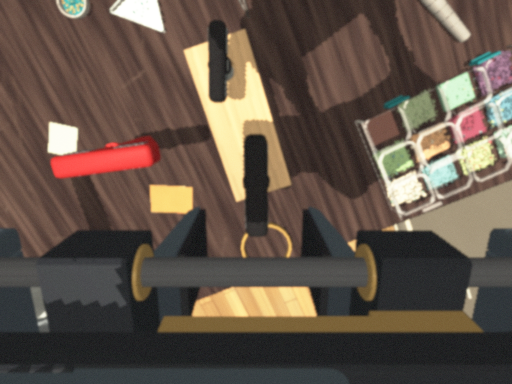

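```bash
python3 - <<'E'
from h import *
import pickle
p=pickle.load(open("P4.pkl","rb")); im=cv2.imread("pics/w4.png")
m=((im.max(2)<60)*255).astype(np.uint8); m[242:]=0
n,l,st,ce=cv2.connectedComponentsWithStats(m); i=l[190,257]; print("blob",st[i])
ys,xs=np.where(l==i); 
a,b=onz(p,xs[ys<ys.min()+8].mean(),ys.min(),.14),onz(p,xs[ys>ys.max()-8].mean(),ys.max(),.14)
print(a,b,(a+b)/2,np.linalg.norm(a-b),np.degrees(np.arctan2(*(b-a)[1::-1])))
p2=pickle.load(open("P2.pkl","rb")); s=cam("scene")
E
```

```text
blob [ 244  135   25  101 2085]
[0.4716 0.2009 0.14  ] [0.5529 0.1675 0.14  ] [0.5122 0.1842 0.14  ] 0.08786414990565025 -22.35248925987258
```

```bash
python3 - <<'E'
from h import *
K=np.array([.5135,.184,0]); R=down(67.3)
ctrl.command_gripper(.7)
ctrl.move_l(K+[0,0,.15],.15,ori=R)
print(ctrl.move_l(K+[0,0,.106],.08,contact_N=8),ctrl.current_tool_pos())
ctrl.command_gripper(0);ctrl.sleep(.2);print("w",ctrl.current_grip_width()*91,"F",ctrl.current_contact_force())
ctrl.move_l(K+[0,0,.30],.15); ctrl.sleep(.1)
print("w",ctrl.current_grip_width()*91,"F",ctrl.current_contact_force(),ctrl.current_t())
# above holder, wound back for clockwise travel
yaw=153; ctrl.goto(C+[0,0,.30],down(yaw)); ctrl.sleep(.2)
print(ctrl.current_q(),ctrl.current_tool_pos(),ctrl.current_t())
S=ctrl.read_camera("scene"); D=ctrl.read_camera("side")
cv2.imwrite("pics/s5.png",S); cv2.imwrite("pics/d5.png",D)
s,d=cam("scene"),cam("side")
g=C+[0,0,.204]; print(proj(s,g),proj(s,C+[0,0,.151]),proj(d,g),proj(d,C+[0,0,.151]))
def crop(im,c): u,v=map(int,c); return cv2.resize(im[v-70:v+70,u-65:u+65],None,fx=3,fy=3,interpolation=cv2.INTER_CUBIC)
cv2.imwrite("pics/v5.png",np.hstack([crop(S,proj(s,g)),crop(D,proj(d,g))]))
E
```

```text
False [0.5137 0.1841 0.1063]
w 19.828957775491173 F [0.4486 0.0868 2.0411]
w 19.451512056130145 F [-0.2772  0.217  -4.1675] 24.9417
[ -15.0228   22.113    73.7908   -0.0003   84.0935 -168.036 ] [ 0.59   -0.0966  0.3   ] 26.95
(np.float64(304.79206464730134), np.float64(162.80087627856818)) (np.float64(303.3982068056842), np.float64(178.55825049343434)) (np.float64(201.92604970714842), np.float64(170.797171544499)) (np.float64(204.27151427986942), np.float64(190.4117102424629))
```

View pics/v5.png

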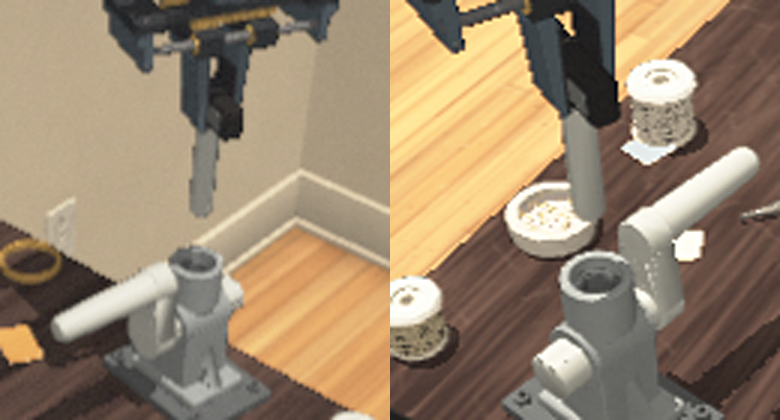

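```bash
cat >> h.py <<'E'
B=C+[-.001,.0013,0]
E
python3 - <<'E'
from h import *
yaw=153.
ctrl.move_l(B+[0,0,.252],.15)
hit=ctrl.move_l(B+[0,0,.205],.03,contact_N=5)
z=ctrl.current_tool_pos()[2]; print(hit,z,ctrl.current_contact_force(),ctrl.current_t())
z0=z; L=[]
for k in range(12):
    if z<.222 or z<z0-.008: break
    yaw-=6
    P=ctrl.current_tool_pos(); ctrl.move_l([B[0],B[1],P[2]],.1,ori=down(yaw))
    f=ctrl.current_contact_force(); mz=ctrl.current_wrist_torque()[2]
    hit=ctrl.move_l(B+[0,0,.205],.04,contact_N=5)
    z=ctrl.current_tool_pos()[2]; L.append((yaw,round(z,4),np.round(f,1),round(mz,3),round(ctrl.current_contact_force()[2],1)))
    if abs(ctrl.current_contact_force()[2])>30: break
print(*L,sep="\n"); print(ctrl.current_t(),ctrl.current_grip_width()*91)
E
```

```text
True 0.23037049191158504 [ 3.3606 -1.9672 -0.0926] 28.35
(147.0, np.float64(0.2297), array([ 3.3, -2.4, -0.1]), np.float64(0.026), np.float64(-2.5))
(141.0, np.float64(0.2282), array([ 5.1, -4.6, -3.7]), np.float64(0.016), np.float64(-7.1))
(135.0, np.float64(0.2267), array([ 5.5, -3.7, -6.8]), np.float64(-0.033), np.float64(-7.7))
(129.0, np.float64(0.2254), array([ 4.9, -4.4, -6.8]), np.float64(0.009), np.float64(-4.9))
(123.0, np.float64(0.2238), array([ 5.2, -3.9, -5.2]), np.float64(0.069), np.float64(-4.5))
(117.0, np.float64(0.2222), array([ 4.1, -3.7, -5.4]), np.float64(0.038), np.float64(-4.6))
31.1583 19.556898465024403
```

```bash
sed -i 's/^B=C.*/B=C+[.0005,-.0003,0]/' h.py
python3 - <<'E'
from h import *
yaw=117.
def rep(): print(yaw,round(ctrl.current_tool_pos()[2],4),ctrl.current_contact_force(),"mz",round(ctrl.current_wrist_torque()[2],3))
ctrl.move_l(np.r_[B[:2],ctrl.current_tool_pos()[2]],.02); rep()
print(ctrl.move_l(B+[0,0,.205],.03,contact_N=8));rep()
for i in range(4):
    yaw-=4; ctrl.move_l(np.r_[B[:2],ctrl.current_tool_pos()[2]],.05,ori=down(yaw)); rep()
    print(ctrl.move_l(B+[0,0,.205],.03,contact_N=8));rep()
    if ctrl.current_tool_pos()[2]<.214: break
print(ctrl.current_t())
E
```

```text
117.0 0.2219 [ 0.1645  3.329  -2.4442] mz 0.097
True
117.0 0.2125 [-0.6009  1.0312  5.2014] mz 0.028
113.0 0.2125 [-0.8561  4.6058  0.9473] mz 0.013
True
113.0 0.2117 [-1.4352  3.0291 10.2224] mz 0.06
32.275
```

```bash
cat > turn.py <<'E'
from h import *
def turn(yaw,z,target,ymin,big=12,small=4,tmax=60):
    mz=ctrl.current_wrist_torque()[2]; n=0
    while yaw>ymin and mz<target and ctrl.current_t()<tmax:
        st=big if mz<.14 else small
        yaw-=st; z-=.008*st/360
        ctrl.move_l(np.r_[B[:2],z],.05,ori=down(yaw))
        mz=ctrl.current_wrist_torque()[2]; F=ctrl.current_contact_force(); n+=1
        print(yaw,round(z,4),F,"mz",round(mz,3),round(ctrl.current_t(),1))
        if np.linalg.norm(F)>35: break
    return yaw,z
E
python3 - <<'E'
from turn import *
turn(113.,.2117,.3,60)
E
```

```text
101.0 0.2114 [1.7191 4.1952 0.2565] mz -0.015 32.6
89.0 0.2112 [ 2.9284  4.3867 -0.6622] mz 0.02 33.0
77.0 0.2109 [1.6936 3.2647 0.9128] mz -0.032 33.4
65.0 0.2106 [1.0838 2.5122 1.7649] mz 0.013 33.7
53.0 0.2104 [1.5485 1.2203 3.1498] mz 0.022 34.1
```

```bash
python3 - <<'E'
from turn import *
turn(53.,.2104,.28,-70)
E
```

```text
41.0 0.2101 [0.2258 1.1104 4.2459] mz 0.062 34.4
29.0 0.2099 [-0.7246  0.7582  5.0454] mz 0.036 34.8
17.0 0.2096 [-0.999   1.3464  6.2566] mz 0.03 35.1
5.0 0.2093 [-1.9604  1.6871  7.703 ] mz 0.073 35.5
-7.0 0.2091 [-2.659   1.7599  9.3941] mz 0.021 35.9
-19.0 0.2088 [-4.3109  2.376  11.0999] mz 0.052 36.2
-31.0 0.2085 [-4.3219  2.3901 13.9712] mz 0.045 36.6
-43.0 0.2083 [-5.0283  2.235  15.1387] mz 0.115 36.9
-55.0 0.208 [-5.2038  3.6947 15.3805] mz 0.152 37.3
-59.0 0.2079 [-6.0119  4.2294 17.5164] mz 0.203 37.5
-63.0 0.2078 [-5.2982  4.2878 17.6936] mz 0.179 37.8
-67.0 0.2077 [-5.6324  4.1755 17.1139] mz 0.198 38.0
-71.0 0.2076 [-4.8601  4.1645 17.1428] mz 0.273 38.3
```

```bash
python3 - <<'E'
from turn import *
y,z=-71.,.2076
M=lambda: np.mean([(ctrl.sleep(.03),ctrl.current_wrist_torque()[2])[1] for _ in range(6)])
m=M(); print(y,m)
while m<.33 and y>-110:
    y-=4; ctrl.move_l(np.r_[B[:2],z],.05,ori=down(y)); m=M(); print(y,round(m,3),ctrl.current_contact_force(),round(ctrl.current_t(),1))
print(ctrl.current_q()[5])
S=ctrl.read_camera("scene");D=ctrl.read_camera("side");cv2.imwrite("pics/s6.png",S);cv2.imwrite("pics/d6.png",D)
E
```

```text
-71.0 0.2466332200760696
-75.0 0.278 [-5.442   3.0948 17.8699] 38.9
-79.0 0.287 [-4.0839  3.9598 16.6603] 39.4
-83.0 0.308 [-4.6425  4.6017 15.6611] 39.8
-87.0 0.289 [-3.9827  3.9631 15.2062] 40.3
-91.0 0.34 [-4.4124  3.7048 15.1398] 40.7
75.60675135071054
```

```bash
python3 - <<'E'
from turn import *
ctrl.command_gripper(.6); ctrl.sleep(.1)
print(ctrl.current_contact_force(),ctrl.current_tool_pos())
ctrl.move_l(np.r_[B[:2],.34],.12); 
ctrl.goto([.45,-.03,.36],down(-60)); ctrl.sleep(.2)
print(ctrl.current_contact_force(),ctrl.current_t())
S=ctrl.read_camera("scene");D=ctrl.read_camera("side");W=ctrl.read_camera("wrist")
for n,i in (("s7",S),("d7",D),("w7",W)): cv2.imwrite(f"pics/{n}.png",i)
s,d=cam("scene"),cam("side"); Z=.1155
for c,n in ((s,"s"),(d,"d")): print(n,"handle top",proj(c,C+[0,0,Z+.13]),"rim",proj(c,C+[0,0,.151]))
def crop(im,c): u,v=map(int,c); return cv2.resize(im[v-70:v+70,u-65:u+65],None,fx=3,fy=3,interpolation=cv2.INTER_CUBIC)
g=C+[0,0,.17]
cv2.imwrite("pics/v7.png",np.hstack([crop(S,proj(s,g)),crop(D,proj(d,g))]))
E
```

```text
[ 0.4813 -0.2374  0.857 ] [ 0.5905 -0.0973  0.2076]
[-0.02   -0.7177 -0.7889] 43.7583
s handle top (np.float64(305.9387140655398), np.float64(149.83815982573503)) rim (np.float64(303.3982068056842), np.float64(178.55825049343434))
d handle top (np.float64(199.94205293254447), np.float64(154.20549842152369)) rim (np.float64(204.27151427986942), np.float64(190.4117102424629))
```

View pics/v7.png

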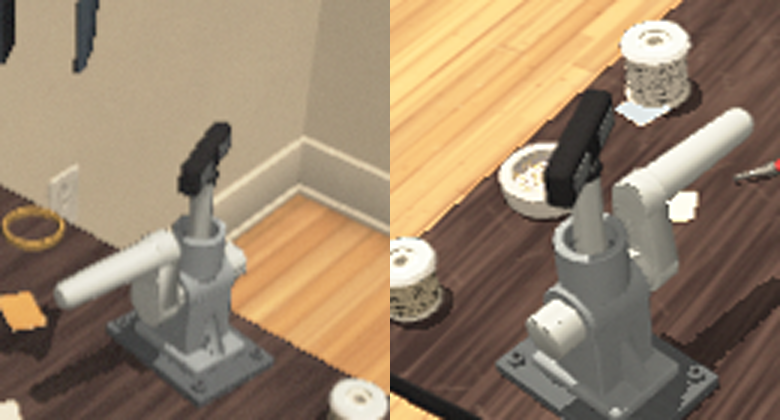

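```bash
python3 - <<'E'
from h import *
s,d=cam("scene"),cam("side"); g=C+[0,0,.17]
o=[np.array([int(x) for x in proj(c,g)])-[65,70] for c in (s,d)]
def T(n,a,b):
    X,er=tri(s,o[0]+np.array(a)/3,d,o[1]+np.array(b)/3); Y=X-A; print(n,X,"gap",er,"along",Y@hx,"hy",Y@hy,"up",Y[2],"theta",np.arctan2(-Y@hy,Y[2]))
T("horn tip",(66,295),(741,123) if 0 else (351,123))
T("handle",(206,157),(192,146))
T("rim",(201,234),(203,242))
E
```

```text
horn tip [ 0.4355 -0.0711  0.1485] gap 0.0051799251699838214 along -0.15662828476157997 hy 0.0005627704089327926 up 0.058511755517055036 theta -0.009617777683410567
handle [ 0.5909 -0.097   0.2277] gap 0.005492448385209691 along 0.0008491456249240464 hy 0.00016295790242266167 up 0.13772803517807794 theta -0.0011831855886772632
rim [ 0.5914 -0.0978  0.1423] gap 0.007133448540901514 along 0.0014875317131611183 hy -0.0006047141602241803 up 0.05228991786801554 theta 0.011564126101089874
```

```bash
python3 -c "
from bench import ctrl
ctrl.sign_off(); print(ctrl.current_t())"
```

```text
the job is handed in; nothing more can be done
the job is handed in; nothing more can be done
```

The stake is upright, the setscrew is tight on its flat, and the big key is standing in the screw. I handed the job in at about 44 s of the 72 s allowed; no verdict is reported.

**What I did**
- I pinched the horn, which was leaning about 108° to the holder's -y side, and swung it up. The wrist view then showed it still leaning about 0.1 rad, so I gripped it again from straight above to centre it.
- I lifted the bigger black key out of its hole, dropped it into the socket, and turned it about 204° clockwise. I let go and moved the arm clear.

**Last checks**
- **Horn:** the final two camera views put its lean at about -0.01 rad.
- **Torque:** it averaged 0.34 N m at the last step; readings over the last few steps were 0.29 to 0.34. The torque began to climb after about 2.7 rad.
- **Key:** its handle centre is at about z 0.228, which puts the tip near 0.113, against about 0.115 expected for the socket floor.
- **Arm:** it is touching nothing.
- **Other items:** none of the moves went near the small key, bangle, bead tin or spool. I saw nothing out of place but did not re-measure them.

**What disagreed or was not measured**
- **Free turning:** the torque read only about 0.02 to 0.07 N m, slightly under the stated 0.08.
- **Camera pairs:** the final rays missed each other by 5 to 7 mm, so those positions are rough. The rim came out at z 0.142 against a true 0.151.
- **Force and height:** I inferred the screw's contact force and final height from torque and travel, and did not measure them directly.

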